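# Dry-clamp a striped panel in the gluing jig

## Robot

A 6-joint arm with a two-finger parallel gripper is mounted at the origin on the work surface; the furniture and walls round the work are solid. World frame = base frame: x ahead of the robot, y to its left, z up, the work surface at z = 0. Lengths are in mm, angles in rad, forces in N, time in s.
With the tool pointing down it reaches from about 350 to 975 mm from the base axis. Payload 7.1 kg.
Tool frame: the origin (TCP) lies midway between the tips of the shut fingers; the grasp point (between the pads) lies 19 mm behind it (ctrl.grip_point_offset is the distance from the TCP to the grasp point, in mm); z points along the fingers, y is the line along which they close (so a half turn about z gives the same grasp; the last joint's range is limited). The gripper opens to 88 mm and grips with 3 to 60 N. Pads are 20 mm wide; open, the fingers measure 115 mm over their backs; the gripper's body (75 mm by 178 mm) begins 61 mm behind the grasp point.
Start: joints at [1.255, 0.423, 1.63, -0, 1.089, -0.019], TCP at [182.757, 597.666, 222.675] pointing down, gripper open.
Joint ranges: [-3, 3], [-0.9, 2.11], [0.09, 2.58], [-1.31, 4.45], [0.11, 2.69], [-2.54, 2.54]. Speed limits (rad/s): [2.39, 2.39, 3.01, 3.14, 3.14, 3.14].

## Interface

Orientations are given as a rotation vector (axis times angle).
In Python, from workcell import get_obs, optics, close_job, spotter, ctrl gives the robot as it stands. The module is installed in compiled form; this text tells all that it offers.
- The arm moves only by the tool move_arm, never from a script. Its argument "rows" is a list of rows, each a list of 5 numbers: the shift along the tool's x, y, z in cm, then the turn about the tool's z in degrees, then the opening in per cent of the stroke, from 0 (shut) to 100 (fully open). A call has 1 to 10 rows; each row shifts and turns the commanded pose from where the row before left it, along the tool's axes as they then stand; what a row does not reach is not made up. A row lasts 1/8 s, in which the tool goes at most 62.5 mm and 10.7 degrees, less where a joint would pass 70% of its speed; a pose out of reach is approached as far as the arm can. A call with a gripper value outside its range is refused whole. The fingers move at their own pace and stop on an object; the grip force is fixed at half the most. Time passes only in rows, so rows that do not move let the fingers close. It gives the time, the measured TCP pose, the force, the opening and the grip force at its end, in the units of the state.
- get_obs(): the state, without advancing time (a new reading comes with each control period).
- optics.get_image(name): name is "side" or "top"; returns the picture (400x640x3 uint8, blue, green, red); there is no depth.
- optics.calibration(name): a dict with "camera_matrix" (3x3 intrinsics, pixels), "xyz" and "orientation" of the camera in the world. Camera axes: x right, y down, z forward; pixel columns grow to the right and rows downward; lengths in mm; the calibration is good to about 2 mm. A picture is of the moment at which its call begins. calibration takes no time and is no camera call.
- close_job(): hands the job in; it is judged then, once.
Trained networks look in the newest picture that a camera, given by its name, has taken for a name from the list of things; names that differ only in an ending like _2 or _b are one class to them, and where a whole thing is asked for, a point or a joint stands for the part that bears it (a point fixed in the world has none). Each returns a list of dicts, best first, with "conf" (0 to 1); they miss things now and then, are a little off and sometimes report something else, mostly with a low value. They report only what shows in the picture. A call takes as long as a camera call.
- spotter.find_in(camera, label): "point" ([column, row] in pixels, amid what is visible of it).
- spotter.regions_of(camera, label): "region" (400x640 bool, what is visible of it) and "point" ([column, row] in pixels, amid what is visible of it).
The state is a dict: "t": time; "qpos": joint angles; "qvel": joint speeds; "joint_torque": joint torques, N m; "ee_pos": TCP position; "orientation": TCP orientation; "ft_force": force on the tool from outside, world axes, zero at the start; "moment": the same for the moment, N m; "width": finger opening in mm; "grasp_force": force on a finger pad.
Only numpy, scipy, OpenCV 4.12 (cv2) and the standard library are available. Lean on these libraries where they do the work, as an engineer would, in place of code of your own. Each camera call takes 0.05 s, during which the arm holds its last target. There are 200 camera calls.

## Task

Set up a dry fit of a three-strip panel in the gluing jig: lay the two oak strips and the dark walnut strip flat on the white bed, parallel to the fence and centred on the bed's centre line, with the walnut between the two oaks. Then slide the jaw by its red knob until all three strips are closed up tight against the fence without gaps, and then rest the brown hardwood block flat on the middle of the panel, lying lengthwise across both joints, to keep it from bowing. Leave the pale birch scrap and the plywood scrap where they are.

Things in the scene. Friction and masses are not known exactly. Their poses are not given: they have to be found in the camera images.
- oak_1: One of two identical mid-brown oak strips, 50 x 200 x 22 mm (x, y, z; length along its y, z up). Origin: centre of the underside. Loose, about 0.13 kg; starts flat on the bench mat. Grasp across the 50 mm.
- oak_2: The other oak strip, same as oak_1; the two are interchangeable.
- walnut: Dark brown walnut strip, 45 x 160 x 20 mm (length along its y). Origin: centre of the underside. Loose, about 0.1 kg; starts flat on the bench mat. Grasp across the 45 mm.
- brown_block: Reddish brown hardwood block, 68 x 190 x 55 mm (length along its y), clearly taller and wider than the strips. Origin: centre of the underside. Loose, about 0.35 kg; starts flat on the bench mat, lying parallel to the strips. Grasp across the 68 mm.
- gluing_jig: Fixed jig: base 380 x 224 x 18 mm (x, y, z), origin at its underside's centre; white bed on top at z 18 mm, dark centre line at y = 0. Wooden fence along y at the -x end, inner face at x = -155 mm; the jaw faces it; both 18 mm above the bed. Strips lie along y; closed up (50 + 45 + 50 mm) their centres are at x = -130, -82.5, -35 mm, the panel's middle is (-82.5, 0) and its top at z 40 mm.
- jaw (a joint): Travel in m of the jig's sliding wooden jaw: 0 fully open, growing towards the fence (jig -x). Its face is at jig x = 110 mm - travel, so up to 265 mm of bed are free. Starts at 0 to 0.008; reads 0.120 with all three strips closed up; stop at 0.135. It slides stiffly (5 N), stays where it is left, and shoves loose strips before it along the bed.
- jaw_knob (a point): Middle of the jaw's upright red knob, on the jig's centre line 58 mm behind the jaw face, 62 mm above the table: a cylinder 27 mm in diameter, its top 23 mm above this point, the jaw's top 26 mm below it. It does not turn.
- birch_scrap: Short pale birch scrap, 45 x 110 x 16 mm, loose on the bench mat. Not part of the job: leave it where it is. Origin: centre of the underside.
- ply_scrap: Short plywood scrap, 60 x 120 x 18 mm, loose on the bench mat. Not part of the job: leave it where it is. Origin: centre of the underside.
- bench_mat: Dark grey-green bench mat, 325 x 420 x 3 mm, fixed on the table; all the loose wood starts on it, undersides 3 mm above the table. Origin: centre of the underside.

How it is judged:
By the outcome, as a careful person would: the job done as asked, in the order asked, and still so for the second after the job is handed in, with the robot touching nothing.
It also fails if it takes over 115 s, if anything falls off the work surface, if the arm or the gripper's body presses on something with over 40 N, if the wrist force passes 120 N, or if a joint passes its speed limit or range.

## Working session

There is one attempt and no reset: what is moved stays moved. The work goes in short steps, Python scripts to look and compute and a tool call to move; the robot and the scene stay as the last step left them, time stands still between calls to the robot, and variables do not carry over. Pictures are saved under pics/ and viewed, at most 14 in all, crops included, and the job is handed in when it is done.

Besides the shell and the picture viewer there is one more tool, called after ">>>" as name(argument=value, ...) on one line, values as JSON. move_arm: Moves the arm, as the interface text tells. Its arguments: {"type":"object","properties":{"rows":{"type":"array","items":{"type":"array","items":{"type":"number"}}}},"required":["rows"]}

```bash
mkdir -p pics
python3 - <<'E'
from workcell import get_obs, optics
import cv2
for n in("top","side"):
    cv2.imwrite(f"pics/{n}0.png",optics.get_image(n)); print(n,optics.calibration(n))
o=get_obs(); print(o)
E
```

```text
top {'camera_matrix': array([[414.31385556,   0.        , 318.72101003],
       [  0.        , 414.31385556, 194.93142761],
       [  0.        ,   0.        ,   1.        ]]), 'xyz': array([ 464.34656944,  -33.81636834, 1163.74900845]), 'orientation': array([-2.18884446,  2.18287955, -0.05999763])}
side {'camera_matrix': array([[428.72645227,   0.        , 321.07963345],
       [  0.        , 428.72645227, 196.35684304],
       [  0.        ,   0.        ,   1.        ]]), 'xyz': array([   42.45324881, -1079.26463273,   953.10655902]), 'orientation': array([-2.1629695 ,  0.5118536 , -0.23672554])}
{'t': 0.1, 'qpos': array([ 1.25497180e+00,  4.23786480e-01,  1.63060605e+00, -2.93332868e-06,
        1.08860359e+00, -1.90142243e-02]), 'qvel': array([ 2.48697136e-03, -8.19846332e-04, -3.13825762e-03, -2.41791601e-03,
        3.53259598e-04, -5.15166934e-06]), 'joint_torque': array([ 4.10709135e-04, -5.45611346e+01, -2.74325699e+01,  6.45341096e-02,
        1.88403757e-02,  1.77096098e-05]), 'ee_pos': array([182.62242592, 597.1958523 , 221.96861807]), 'orientation': array([-4.64482616e-01, -3.10683155e+00,  2.17424632e-03]), 'ft_force': array([-0.59138943,  0.19188869, -0.80960917]), 'moment': array([ 0.00600162,  0.0096965 , -0.01141469]), 'grasp_force': 0.0, 'width': 87.61926110089452}
```

View pics/top0.png

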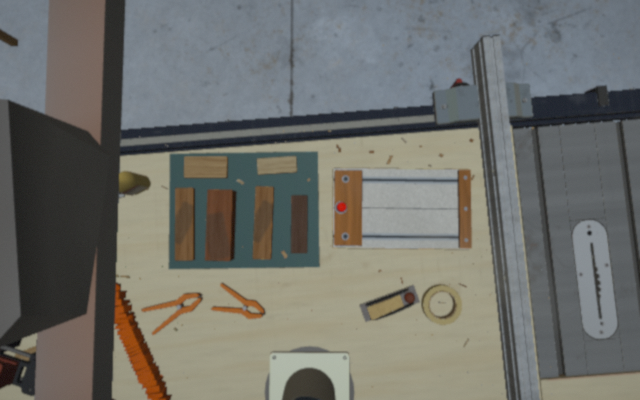

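View pics/side0.png

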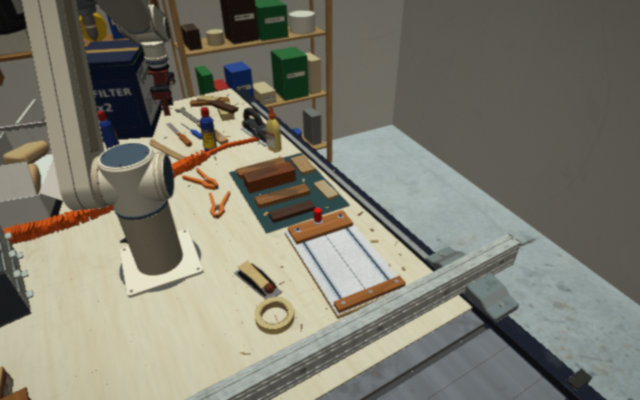

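```bash
cat > h.py <<'E'
import numpy as np,cv2
from scipy.optimize import minimize
from scipy.spatial.transform import Rotation as R
from workcell import get_obs, optics, spotter
DIM=dict(oak_1=(50,200,22),walnut=(45,160,20),brown_block=(68,190,55),birch_scrap=(45,110,16),ply_scrap=(60,120,18))
def box(x0,x1,y0,y1,z0,z1): return np.array([[x,y,z] for x in(x0,x1) for y in(y0,y1) for z in(z0,z1)],float)
def boxes(n):
    if n=='gluing_jig': return [box(-190,190,-112,112,0,18),box(-190,-155,-112,112,18,36)]
    a,b,c=DIM[n]; return [box(-a/2,a/2,-b/2,b/2,0,c)]
def px(cam,P):
    c=optics.calibration(cam); r=R.from_rotvec(c['orientation']).as_matrix()
    q=(P-c['xyz'])@r; q=q@c['camera_matrix'].T; return q[:,:2]/q[:,2:]
def ray(cam,p,z):
    c=optics.calibration(cam); d=R.from_rotvec(c['orientation']).as_matrix()@np.linalg.solve(c['camera_matrix'],[p[0],p[1],1.])
    return c['xyz']+d*(z-c['xyz'][2])/d[2]
def render(cam,bs,s,z):
    x,y,a=s; m=np.zeros((1600,2560),np.uint8); r=np.array([[np.cos(a),-np.sin(a)],[np.sin(a),np.cos(a)]])
    for b in bs:
        P=b.copy(); P[:,:2]=P[:,:2]@r.T+[x,y]; P[:,2]+=z
        h=cv2.convexHull(((px(cam,P)+.5)*4-.5).astype(np.float32))
        cv2.fillConvexPoly(m,np.round(h*16).astype(np.int32),255,shift=4)
    return cv2.resize(m,(640,400),interpolation=cv2.INTER_AREA)/255.
def fit(regs,n,z,s0):
    bs=boxes(n)
    def f(s):
        return sum(np.abs(render(c,bs,(s[0],s[1],s[2]/100),z)-g).sum() for c,g in regs)
    s=np.array([s0[0],s0[1],s0[2]*100]); 
    for k in (10,4):
        o=minimize(f,s,method='Nelder-Mead',options=dict(initial_simplex=np.vstack([s]+[s+k*e for e in np.eye(3)]),xatol=.05,fatol=.1,maxiter=90)); s=o.x
    return s[0],s[1],s[2]/100,o.fun/sum(g.sum() for c,g in regs)
E
python3 - <<'E'
from h import *
optics.get_image('top');optics.get_image('side')
for n,z in [('oak_1',3),('walnut',3),('brown_block',3),('birch_scrap',3),('ply_scrap',3),('gluing_jig',0)]:
    top=spotter.regions_of('top',n); side=spotter.regions_of('side',n)
    zt=z+(DIM[n][2] if n in DIM else 18)
    for d in top:
        if d['conf']<.3: continue
        ys,xs=np.nonzero(d['region']); p=ray('top',(xs.mean(),ys.mean()),zt)
        a0=1.57 if n!='birch_scrap' and n!='ply_scrap' and n!='gluing_jig' else 0.
        a0={'gluing_jig':1.57}.get(n,0 if 'scrap' in n else 1.57)
        a0={'gluing_jig':1.57,'birch_scrap':0,'ply_scrap':0}.get(n,1.57)
        # strip length along world x -> yaw pi/2 ; scraps length along world y -> 0
        r=fit([('top',d['region'])],n,z,(p[0],p[1],a0)); print(n,'top',round(d['conf'],2),d['point'],np.round(r,3))
        # side cross-check
        for e in side:
            q=px('side',np.array([[r[0],r[1],zt-5]]))[0]
            if e['conf']>.3 and np.hypot(*(q-e['point']))<15:
                print('   side',round(e['conf'],2),np.round(fit([('side',e['region'])],n,z,r[:3]),3))
for c in('top','side'):
    for d in spotter.find_in(c,'jaw_knob')[:2]: print(c,d, ray(c,d['point'],62))
    for d in spotter.regions_of(c,'jaw_knob')[:2]: print(c,d['point'],d['conf'],d['region'].sum())
E
```

```text
oak_1 top 0.89 [184.9, 222.9] [4.57820e+02 3.47858e+02 1.59700e+00 6.10000e-02]
   side 0.71 [456.341 351.068   1.671   0.582]
oak_1 top 0.69 [263.5, 221.1] [4.60392e+02 1.29556e+02 1.53200e+00 4.90000e-02]
   side 0.62 [4.61371e+02 1.23866e+02 1.54500e+00 1.05000e-01]
walnut top 0.93 [298.0, 222.3] [4.56515e+02 2.97550e+01 1.57800e+00 5.80000e-02]
   side 0.91 [4.57829e+02 2.64490e+01 1.55000e+00 5.90000e-02]
walnut top 0.6 [251.5, 205.6] [512.105 181.237   1.573   0.896]
walnut top 0.48 [348.1, 211.2] [ 490.64  -106.513    1.741    0.534]
brown_block top 0.97 [220.4, 221.8] [4.54610e+02 2.43005e+02 1.55400e+00 3.80000e-02]
   side 0.68 [4.54827e+02 2.36196e+02 1.53900e+00 4.70000e-02]
birch_scrap top 0.71 [273.3, 164.1] [6.21463e+02 9.34110e+01 5.80000e-02 6.40000e-02]
   side 0.74 [6.21104e+02 8.94510e+01 7.30000e-02 1.13000e-01]
ply_scrap top 0.83 [206.5, 166.0] [6.15029e+02 2.91608e+02 1.00000e-03 1.25000e-01]
   side 0.67 [6.16454e+02 2.90359e+02 6.00000e-03 1.52000e-01]
gluing_jig top 0.9 [405.5, 208.5] [ 5.02163e+02 -2.48888e+02  1.56400e+00  2.20000e-02]
   side 0.57 [ 5.02256e+02 -2.46162e+02  1.57100e+00  5.60000e-02]
gluing_jig top 0.66 [265.9, 222.8] [486.021 190.828   1.227   7.042]
gluing_jig top 0.53 [297.2, 222.8] [534.418 131.663   0.886  11.126]
top {'point': [347.8, 208.9], 'conf': 0.61} [ 496.40217702 -102.58424423   62.        ]
top [348.3, 210.1] 0.58 2104
side {'point': [320.1, 227.6], 'conf': 0.88} [ 481.810015   -150.23190697   62.        ]
side [317.1, 225.5] 0.67 1261
```

>>> move_arm(rows=[[0, 0, 0, -8.5, 100], [0, 0, 0, -8.5, 100], [-2.8, -4.7, 0, 0, 100], [-2.8, -4.7, 0, 0, 100], [-2.8, -4.7, 0, 0, 100], [-2.8, -4.7, 0, 0, 100], [-2.8, -4.7, 0, 0, 100], [-2.8, -4.7, 0, 0, 100], [-2.8, -4.7, 0, 0, 100], [-2.8, -4.7, 0, 0, 100]])

```text
t: 2.25
ee_pos: [407.6, 220.1, 223.0]
orientation: [-0.0, 3.141, 0.001]
ft_force: [0.3, 0.6, 0.2]
width: 87.9
grasp_force: 0.0
```

>>> move_arm(rows=[[-2.7, -4.6, 0, 0, 100], [-2.7, -4.6, 0, 1.9, 100], [0, 0, 4, 0, 100], [0, 0, 4, 0, 100], [0, 0, 4, 0, 100], [0, 0, 4, 0, 100], [0, 0, 3, 0, 100], [0, 0, 1.5, 0, 100], [0, 0, 0.9, 0, 100], [0, 0, 0, 0, 100]])

```text
t: 3.5
ee_pos: [460.9, 129.7, 8.8]
orientation: [0.052, 3.141, 0.0]
ft_force: [-0.6, -0.3, -0.6]
width: 88.1
grasp_force: 0.0
```

Run:
```python
from h import *
for n in('top','side'):
    im=optics.get_image(n); c=im[120:290,160:420] if n=='top' else im[120:280,210:420]
    cv2.imwrite(f'pics/{n}1.png',cv2.resize(c,None,fx=3,fy=3))
```

```text
(no output)
```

View pics/side1.png

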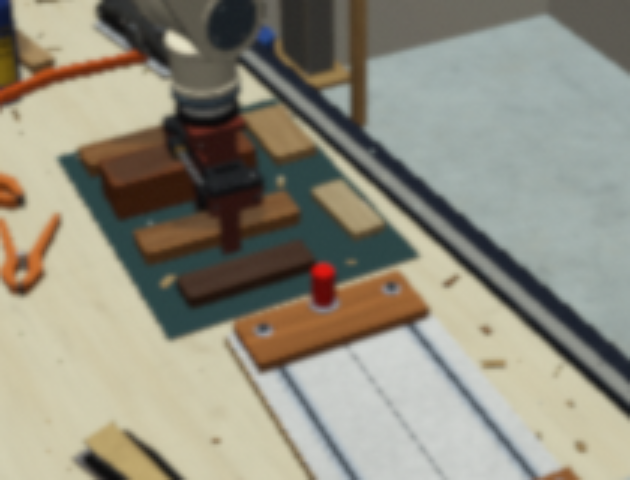

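The picture shows the fingers straddling oak_2 (crop ~230,225), clear of the walnut and the block. Closing.

>>> move_arm(rows=[[0, 0, 0.2, 0, 50], [0, 0, 0, 0, 40], [0, 0, 0, 0, 40], [0, 0, 0, 0, 40], [0, 0, 0, 0, 40], [0, 0, 0, 0, 40]])

```text
t: 4.35
ee_pos: [460.7, 129.7, 6.8]
orientation: [0.052, 3.141, -0.0]
ft_force: [-1.0, -0.0, 2.8]
width: 50.3
grasp_force: 30.0
```

>>> move_arm(rows=[[0, 0, -2, 0, 40], [0, 0, -4, 0, 40], [0, 0, -5, 0, 40], [0, 0, -3, -1.7, 40], [-0.4, -4.8, 0, 0, 40], [-0.4, -4.8, 0, 0, 40], [-0.4, -4.8, 0, 0, 40], [-0.4, -4.8, 0, 0, 40], [-0.4, -4.8, 0, 0, 40], [-0.4, -4.8, 0, 0, 40]])

```text
t: 5.6
ee_pos: [483.3, -160.0, 146.5]
orientation: [-0.006, -3.141, -0.0]
ft_force: [0.7, -0.2, -1.6]
width: 49.8
grasp_force: 30.0
```

>>> move_arm(rows=[[-0.4, -4.8, 0, 0, 40], [-0.4, -4.8, 0, 0, 40], [-0.5, -4.8, 0, 0, 40], [-0.5, -4.8, 0, 0, 40], [0, -0.5, 0, 0, 40], [0, 0, 0, 0, 40]])

```text
t: 6.35
ee_pos: [500.2, -355.0, 146.0]
orientation: [-0.007, -3.14, -0.002]
ft_force: [-0.7, 0.3, -1.3]
width: 49.9
grasp_force: 30.0
```

>>> move_arm(rows=[[-0.15, 0, 3, 0, 40], [0, 0, 4, 0, 40], [0, 0, 3, 0, 40], [0, 0, 1.5, 0, 40], [0, 0, 0.6, 0, 40], [0, 0, 0.2, 0, 40], [0, 0, 0, 0, 40]])

```text
t: 7.22
ee_pos: [503.0, -355.8, 24.6]
orientation: [0.006, 3.14, -0.001]
ft_force: [0.4, -0.0, -0.4]
width: 50.1
grasp_force: 30.0
```

>>> move_arm(rows=[[0.05, 0, 0.15, 0, 40], [0, 0, 0.1, 0, 40], [0, 0, 0, 0, 40]])

```text
t: 7.6
ee_pos: [502.1, -355.7, 21.8]
orientation: [0.006, 3.141, -0.001]
ft_force: [-2.7, 0.4, 4.4]
width: 49.9
grasp_force: 30.0
```

Contact at 4 N. Release and go to the walnut.

>>> move_arm(rows=[[0, 0, 0, 0, 68], [0, 0, 0, 0, 68], [0, 0, 0, 0, 68], [0, 0, -1.5, 0, 68], [0, 0, -3.5, 0, 68], [0, 0, -5, 0, 90], [0, 0, -3, 0, 100], [0.4, 5, 0, 0, 100], [0.5, 5, 0, 0, 100], [0.5, 5, 0, 0, 100]])

```text
t: 8.85
ee_pos: [488.5, -204.3, 152.4]
orientation: [0.007, 3.14, -0.001]
ft_force: [-0.6, 0.1, 0.5]
width: 87.9
grasp_force: 0.0
```

Run:
```python
from h import *
print(get_obs()['ee_pos'])
im=optics.get_image('top'); cv2.imwrite('pics/top2.png',cv2.resize(im[140:270,280:500],None,fx=3,fy=3))
for d in spotter.regions_of('top','oak_1'):
    if d['conf']<.4: continue
    ys,xs=np.nonzero(d['region']); z=18 if xs.mean()>330 else 3
    p=ray('top',(xs.mean(),ys.mean()),z+22); print(d['conf'],np.round(fit([('top',d['region'])],'oak_1',z,(p[0],p[1],1.57)),3))
```

```text
[ 488.45107895 -204.25315061  152.37489207]
0.81 [ 597.73  -357.336    1.573    3.511]
0.77 [4.57983e+02 3.47664e+02 1.58200e+00 5.00000e-02]
```

View pics/top2.png

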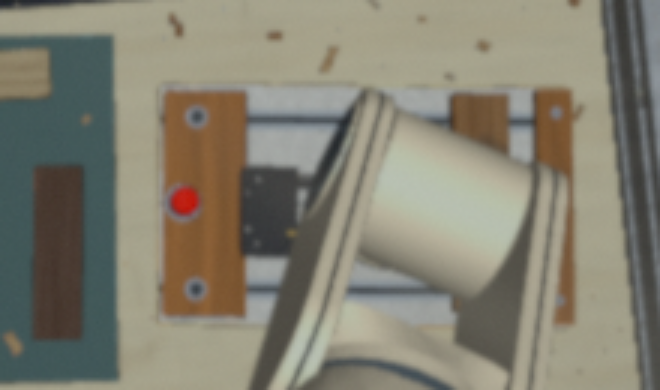

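Oak A lies at crop (480,200), parallel to the fence; the knob is at crop (184,201). On to the walnut.

>>> move_arm(rows=[[0.6, 4.7, 0, 0, 100], [0.6, 4.7, 0, 0, 100], [0.6, 4.7, 0, 0, 100], [0.7, 4.6, 0, 0, 100], [0.7, 4.6, 2, 0, 100], [0, 0, 4, 0, 100], [0, 0, 4, 0, 100], [0, 0, 2.5, 0, 100], [0, 0, 1.2, 0, 100], [0, 0, 0.5, 0, 100]])

```text
t: 10.2
ee_pos: [457.9, 27.4, 9.2]
orientation: [0.006, 3.141, -0.0]
ft_force: [-0.7, 0.3, 0.1]
width: 88.1
grasp_force: 0.0
```

>>> move_arm(rows=[[0, 0, 0.2, 0, 90], [0, 0, 0.1, 0, 60], [0, 0, 0, 0, 40], [0, 0, 0, 0, 35], [0, 0, 0, 0, 35], [0, 0, 0, 0, 35], [0, 0, 0, 0, 35]])

```text
t: 11.08
ee_pos: [457.5, 27.7, 6.4]
orientation: [0.005, 3.141, 0.0]
ft_force: [-0.9, 0.7, 5.6]
width: 44.9
grasp_force: 30.0
```

>>> move_arm(rows=[[0, 0, -2, 0, 35], [0, 0, -4, 0, 35], [0, 0, -5, 0, 35], [0, 0, -3, 0, 35], [-0.6, -4, 0, 0, 35], [-0.6, -4, 0, 0, 35], [-0.6, -4, 0, 0, 35], [-0.6, -4, 0, 0, 35], [-0.6, -4, 0, 0, 35], [-0.6, -4, 0, 0, 35]])

```text
t: 12.32
ee_pos: [492.2, -213.7, 145.8]
orientation: [-0.006, -3.141, -0.0]
ft_force: [1.0, 0.0, -0.7]
width: 44.8
grasp_force: 30.0
```

>>> move_arm(rows=[[-0.6, -4, 0, 0, 35], [-0.4, -3.1, 0, 0, 35], [0, 0, 4, 0, 35], [0, 0, 4, 0, 35], [0, 0, 2.5, 0, 35], [0, 0, 1, 0, 35], [0, 0, 0.5, 0, 35], [0, 0, 0.2, 0, 35], [0, 0, 0, 0, 35]])

```text
t: 13.45
ee_pos: [502.7, -283.8, 24.9]
orientation: [0.006, 3.14, -0.001]
ft_force: [-0.1, 0.2, 0.7]
width: 44.6
grasp_force: 30.0
```

>>> move_arm(rows=[[0.02, 0, 0.15, 0, 35], [0, 0, 0.15, 0, 35], [0, 0, 0, 0, 35], [0, 0, 0, 0, 63], [0, 0, 0, 0, 63], [0, 0, 0, 0, 63], [0, 0, -1.5, 0, 63], [0, 0, -3.5, 0, 63], [0, 0, -5, 0, 80], [0, 0, -3, 0, 100]])

```text
t: 14.7
ee_pos: [502.9, -284.0, 154.6]
orientation: [0.006, 3.139, -0.003]
ft_force: [0.6, -0.2, -0.7]
width: 71.4
grasp_force: 0.0
```

>>> move_arm(rows=[[0.4, 5, 0, 0, 100], [0.4, 5.3, 0, 0, 100], [0.4, 5.3, 0, 0, 100], [0.4, 5.3, 0, 0, 100], [0.4, 5.3, 0, 0, 100], [0.4, 5.3, 0, 0, 100], [0.4, 5.3, 0, 0, 100], [0.4, 5.3, 0, 0, 100], [0.4, 5.3, 0, 0, 100], [0.4, 5.3, 0, 0, 100]])

```text
t: 15.95
ee_pos: [463.8, 245.5, 152.4]
orientation: [0.005, 3.14, 0.001]
ft_force: [0.6, 0.2, 0.3]
width: 88.0
grasp_force: 0.0
```

>>> move_arm(rows=[[0.4, 5.3, 0, 0, 100], [0.3, 5.3, 0, -1.3, 100], [0, 0, 4, 0, 100], [0, 0, 4, 0, 100], [0, 0, 3, 0, 100], [0, 0, 2, 0, 100], [0, 0, 0.8, 0, 100], [0, 0, 0, 0, 100]])

```text
t: 16.95
ee_pos: [457.5, 349.7, 13.5]
orientation: [-0.03, 3.141, 0.0]
ft_force: [0.6, 0.6, -0.1]
width: 87.8
grasp_force: 0.0
```

>>> move_arm(rows=[[0, 0, 0.5, 0, 90], [0, 0, 0.2, 0, 60], [0, 0, 0, 0, 40], [0, 0, 0, 0, 40], [0, 0, 0, 0, 40], [0, 0, 0, 0, 40], [0, 0, 0, 0, 40]])

```text
t: 17.82
ee_pos: [457.3, 349.6, 6.4]
orientation: [-0.03, 3.141, -0.0]
ft_force: [-0.9, -1.3, 3.5]
width: 50.1
grasp_force: 30.0
```

>>> move_arm(rows=[[0, 0, -2, 0, 40], [0, 0, -4, 0, 40], [0, 0, -5, 0, 40], [0, 0, -3, 1.3, 40], [-0.4, -5, 0, 0, 40], [-0.4, -5.1, 0, 0, 40], [-0.4, -5.1, 0, 0, 40], [-0.4, -5.1, 0, 0, 40], [-0.4, -5.1, 0, 0, 40], [-0.4, -5.1, 0, 0, 40]])

```text
t: 19.08
ee_pos: [480.4, 43.1, 147.3]
orientation: [0.005, 3.14, 0.0]
ft_force: [0.2, 0.2, -1.5]
width: 49.7
grasp_force: 30.0
```

>>> move_arm(rows=[[-0.5, -5.1, 0, 0, 40], [-0.5, -5.1, 0, 0, 40], [-0.5, -5.1, 0, 0, 40], [-0.5, -5, 0, 0, 40], [-0.3, -5, 0, 0, 40], [0, 0, 4, 0, 40], [0, 0, 4, 0, 40], [0, 0, 2.7, 0, 40], [0, 0, 1, 0, 40], [0, 0, 0.3, 0, 40]])

```text
t: 20.32
ee_pos: [502.6, -208.6, 26.6]
orientation: [0.006, 3.141, -0.0]
ft_force: [-0.5, 0.1, -1.6]
width: 50.1
grasp_force: 30.0
```

>>> move_arm(rows=[[0, 0, 0, 0, 40], [0, 0, 0, 0, 40]])

```text
t: 20.58
ee_pos: [503.0, -208.8, 27.2]
orientation: [0.005, 3.14, -0.001]
ft_force: [0.5, 1.0, -0.8]
width: 49.9
grasp_force: 30.0
```

>>> move_arm(rows=[[0.06, 0, 0.3, 0, 40], [0, 0, 0.2, 0, 40], [0, 0, 0.05, 0, 40], [0, 0, 0, 0, 68], [0, 0, 0, 0, 68], [0, 0, 0, 0, 68], [0, 0, -1.5, 0, 68], [0, 0, -3.5, 0, 68], [0, 0, -5, 0, 80], [0, 0, -3, 0, 100]])

```text
t: 21.82
ee_pos: [502.5, -208.9, 153.9]
orientation: [0.006, 3.139, -0.002]
ft_force: [-0.1, 0.2, 0.3]
width: 76.5
grasp_force: 0.0
```

>>> move_arm(rows=[[0, 5, 0, 0, 100], [0, 5, 0, 0, 100], [0, 5, 0, 0, 100], [0, 5, 0, 0, 100], [0, 5, 0, 0, 100], [0, 5, 0, 0, 100], [0, 5, 0, 0, 100], [0, 5, 0, 0, 100]])

```text
t: 22.82
ee_pos: [503.1, 193.2, 151.8]
orientation: [0.006, 3.14, 0.001]
ft_force: [0.8, 0.1, -0.2]
width: 87.9
grasp_force: 0.0
```

```bash
cat > chk.py <<'E'
from h import *
import sys
im=optics.get_image('top'); cv2.imwrite(sys.argv[1],cv2.resize(im[140:270,280:500],None,fx=3,fy=3))
for n,z in(('oak_1',18),('walnut',18),('gluing_jig',0)):
  for d in spotter.regions_of('top',n):
    ys,xs=np.nonzero(d['region'])
    if d['conf']<.4 or xs.mean()<330: continue
    p=ray('top',(xs.mean(),ys.mean()),z+20); print(n,d['conf'],np.round(fit([('top',d['region'])],n,z,(p[0],p[1],1.57)),3))
hsv=cv2.cvtColor(im,cv2.COLOR_BGR2HSV); m=((hsv[...,0]<6)|(hsv[...,0]>174))&(hsv[...,1]>200)&(hsv[...,2]>120)
m[:,:320]=0;m[:150]=0;m[270:]=0;m[:,450:]=0
ys,xs=np.nonzero(m); print(len(xs),xs.mean(),ys.mean(),ray('top',(xs.mean(),ys.mean()),80))
E
python3 chk.py pics/top3.png
```

```text
oak_1 0.89 [ 5.02720e+02 -3.54793e+02  1.56900e+00  5.40000e-02]
oak_1 0.66 [ 5.01784e+02 -2.07521e+02  1.56400e+00  6.00000e-02]
walnut 0.76 [ 5.03067e+02 -2.81915e+02  1.56000e+00  7.30000e-02]
gluing_jig 0.89 [ 501.005 -248.643    1.572    0.633]
48 341.2083333333333 206.54166666666666 [501.99800008 -84.23911965  80.        ]
```

View pics/top3.png

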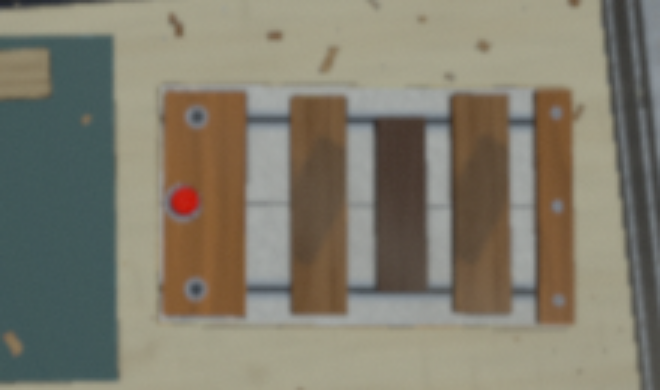

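All three strips are parallel on the bed with the walnut in the middle (crop columns 318, 400, 480), and centred within about 1 mm. The knob is at (184,201). Next I grip the knob.

>>> move_arm(rows=[[0, -5, 0, 0, 100], [0, -5, 0, 0, 100], [0, -5, 0, 0, 100], [0, -5, 0, 0, 100], [0, -5, 0, 0, 100], [0, -2.7, 0, 0, 100], [0, 0, 3, 0, 100], [0, 0, 4, 0, 100], [0, 0, 2.5, 0, 100], [0, 0, 1.2, 0, 100]])

```text
t: 24.28
ee_pos: [500.8, -86.6, 42.8]
orientation: [-0.008, -3.14, -0.0]
ft_force: [0.1, -0.0, 0.0]
width: 87.9
grasp_force: 0.0
```

>>> move_arm(rows=[[0, 0, 0, 0, 60], [0, 0, 0, 0, 30], [0, 0, 0, 0, 20], [0, 0, 0, 0, 20], [0, 0, 0, 0, 20], [0, 0, 0, 0, 20], [0, 0, 0, 0, 20]])

```text
t: 25.15
ee_pos: [502.1, -85.3, 43.7]
orientation: [-0.006, -3.142, -0.0]
ft_force: [0.0, 1.1, 1.2]
width: 26.4
grasp_force: 30.0
```

>>> move_arm(rows=[[0, -0.5, 0, 0, 20], [0, -1, 0, 0, 20], [0, -1, 0, 0, 20], [0, -1, 0, 0, 20], [0, -1, 0, 0, 20], [0, -1, 0, 0, 20], [0, -1, 0, 0, 20], [0, -1, 0, 0, 20], [0, -1, 0, 0, 20], [0, -1, 0, 0, 20]])

```text
t: 26.4
ee_pos: [501.4, -179.8, 43.7]
orientation: [-0.006, -3.141, -0.002]
ft_force: [0.9, 8.3, 3.6]
width: 26.1
grasp_force: 30.0
```

>>> move_arm(rows=[[0, -0.8, 0, 0, 20], [0, -0.5, 0, 0, 20], [0, -0.3, 0, 0, 20], [0, -0.1, 0, 0, 20], [0, 0, 0, 0, 20]])

```text
t: 27.02
ee_pos: [501.3, -196.8, 43.7]
orientation: [-0.006, -3.141, -0.002]
ft_force: [-1.5, 5.9, 4.3]
width: 26.5
grasp_force: 30.0
```

>>> move_arm(rows=[[0, -0.1, 0, 0, 20], [0, -0.1, 0, 0, 20], [0, -0.1, 0, 0, 20], [0, 0, 0, 0, 20]])

```text
t: 27.52
ee_pos: [501.2, -199.6, 43.7]
orientation: [-0.006, -3.14, -0.002]
ft_force: [-0.2, 6.6, 4.2]
width: 26.1
grasp_force: 30.0
```

>>> move_arm(rows=[[0, -0.1, 0, 0, 20], [0, 0, 0, 0, 20]])

```text
t: 27.78
ee_pos: [501.3, -200.6, 43.7]
orientation: [-0.006, -3.14, -0.002]
ft_force: [0.4, 6.6, 4.7]
width: 26.5
grasp_force: 30.0
```

>>> move_arm(rows=[[0, -0.1, 0, 0, 20], [0, 0, 0, 0, 20]])

```text
t: 28.02
ee_pos: [501.2, -201.6, 43.7]
orientation: [-0.006, -3.14, -0.002]
ft_force: [-0.2, 6.7, 4.4]
width: 26.7
grasp_force: 30.0
```

>>> move_arm(rows=[[0, -0.1, 0, 0, 20], [0, 0, 0, 0, 20]])

```text
t: 28.28
ee_pos: [501.2, -202.6, 43.7]
orientation: [-0.006, -3.14, -0.002]
ft_force: [-0.6, 6.9, 3.8]
width: 26.5
grasp_force: 30.0
```

>>> move_arm(rows=[[0, -0.1, 0, 0, 20], [0, 0, 0, 0, 20]])

```text
t: 28.52
ee_pos: [501.3, -203.6, 43.7]
orientation: [-0.006, -3.14, -0.002]
ft_force: [0.3, 6.9, 4.1]
width: 26.5
grasp_force: 30.0
```

Run:
```python
from h import *
im=optics.get_image('side'); cv2.imwrite('pics/side4.png',cv2.resize(im[190:320,270:430],None,fx=4,fy=4,interpolation=cv2.INTER_CUBIC))
im=optics.get_image('top'); cv2.imwrite('pics/top4.png',cv2.resize(im[150:260,320:490],None,fx=4,fy=4,interpolation=cv2.INTER_CUBIC))
```

```text
(no output)
```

View pics/side4.png

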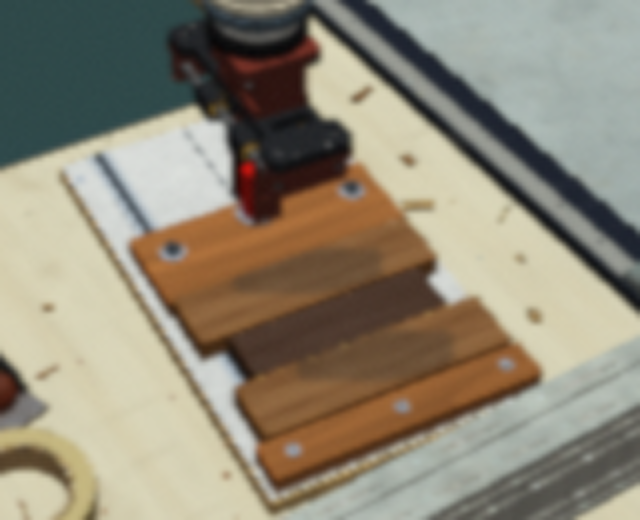

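Strips look nearly closed up with the jaw touching; no force jump yet, so continue in small steps.

>>> move_arm(rows=[[0, -0.1, 0, 0, 20], [0, 0, 0, 0, 20]])

```text
t: 28.88
ee_pos: [501.2, -203.9, 43.7]
orientation: [-0.006, -3.14, -0.004]
ft_force: [0.7, 9.6, 5.0]
width: 26.2
grasp_force: 30.0
```

>>> move_arm(rows=[[0, -0.1, 0, 0, 20], [0, 0, 0, 0, 20]])

```text
t: 29.12
ee_pos: [501.2, -203.9, 43.7]
orientation: [-0.007, -3.14, -0.006]
ft_force: [2.2, 17.4, 6.5]
width: 26.5
grasp_force: 30.0
```

>>> move_arm(rows=[[0, -0.1, 0, 0, 20], [0, 0, 0, 0, 20]])

```text
t: 29.38
ee_pos: [501.1, -203.9, 43.7]
orientation: [-0.007, -3.14, -0.008]
ft_force: [2.4, 23.3, 8.6]
width: 26.6
grasp_force: 30.0
```

>>> move_arm(rows=[[0, 0.1, 0, 0, 20], [0, 0.1, 0, 0, 20], [0, 0, 0, 0, 20], [0, 0, 0, 0, 70], [0, 0, 0, 0, 70], [0, 0, 0, 0, 70], [0, 0, 0, 0, 70], [0, 0, -3, 0, 80], [0, 0, -4, 0, 100], [0, 0, -4, 0, 100]])

```text
t: 30.62
ee_pos: [501.4, -205.5, 154.6]
orientation: [-0.006, -3.141, -0.0]
ft_force: [0.0, 0.4, 1.0]
width: 85.9
grasp_force: 0.0
```

>>> move_arm(rows=[[0, 5, 0, 0, 100], [0.5, 5, 0, 0, 100], [0.5, 5, 0, 0, 100], [0.5, 5, 0, 0, 100], [0.5, 5, 0, 0, 100], [0.5, 5, 0, 0, 100], [0.5, 5, 0, 0, 100], [0.5, 5, 0, 0, 100], [0.5, 5, 0, 0, 100]])

```text
t: 31.75
ee_pos: [463.1, 246.2, 153.8]
orientation: [0.006, 3.141, 0.0]
ft_force: [0.9, -0.2, -0.2]
width: 87.7
grasp_force: 0.0
```

```bash
python3 chk.py pics/top5.png
python3 - <<'E'
from h import *
d=spotter.regions_of('top','brown_block')[0]; print(d['conf'],fit([('top',d['region'])],'brown_block',3,(454,243,1.56)))
E
```

```text
oak_1 0.8 [ 5.01800e+02 -2.88972e+02  1.56000e+00  8.60000e-02]
oak_1 0.56 [ 5.02464e+02 -3.82321e+02  1.55200e+00  1.54000e-01]
walnut 0.76 [ 5.03263e+02 -3.34762e+02  1.55600e+00  1.44000e-01]
gluing_jig 0.77 [ 501.812 -249.121    1.561    0.535]
0 nan nan [nan nan nan]
0.93 (np.float64(455.78809347333265), np.float64(241.48605920818233), np.float64(1.5715808359437147), np.float64(0.8897657470067674))chk.py:11: RuntimeWarning: Mean of empty slice.
  ys,xs=np.nonzero(m); print(len(xs),xs.mean(),ys.mean(),ray('top',(xs.mean(),ys.mean()),80))
  ret = ret.dtype.type(ret / rcount)
```

View pics/top5.png

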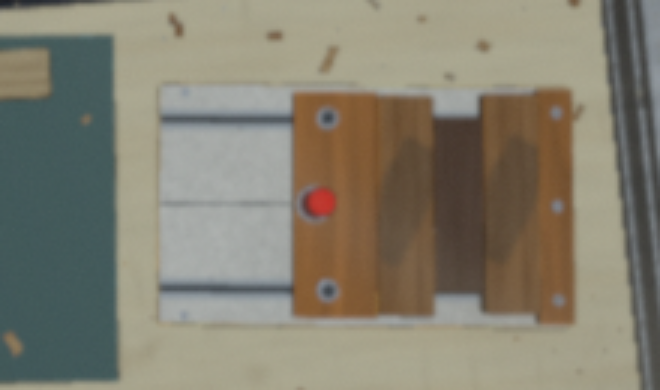

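Panel is closed tight: oak–walnut–oak between fence and jaw, no visible gaps (crop columns 375–537). Now the block.

>>> move_arm(rows=[[0.85, -0.5, 0, 1, 100], [0, 0, 4, 0, 100], [0, 0, 3.5, 0, 100], [0, 0, 1.5, 0, 100], [0, 0, 1.5, 0, 100], [0, 0, 1.5, 0, 100], [0, 0, 1.5, 0, 100], [0, 0, 0.5, 0, 100], [0, 0, 0, 0, 100]])

```text
t: 33.12
ee_pos: [454.7, 239.6, 13.4]
orientation: [-0.033, -3.141, 0.0]
ft_force: [0.5, 0.4, 0.3]
width: 87.4
grasp_force: 0.0
```

>>> move_arm(rows=[[0, 0, 0, 0, 60], [0, 0, 0, 0, 60], [0, 0, 0, 0, 60], [0, 0, 0, 0, 60], [0, 0, 0, 0, 60], [0, 0, 0, 0, 60]])

```text
t: 33.88
ee_pos: [455.2, 240.0, 14.1]
orientation: [0.033, 3.14, 0.001]
ft_force: [-0.7, 1.9, 5.0]
width: 68.1
grasp_force: 30.0
```

>>> move_arm(rows=[[0, 0, -2, 0, 60], [0, 0, -4, 0, 60], [0, 0, -5, 0, 60], [0, 0, -4, 9, 60], [0, 0, 0, 10, 60], [0, 0, 0, 10, 60], [0, 0, 0, 10, 60], [0, 0, 0, 10, 60], [0, 0, 0, 10, 60], [0, 0, 0, 10, 60]])

```text
t: 35.12
ee_pos: [453.8, 239.0, 162.7]
orientation: [-1.813, -2.564, 0.004]
ft_force: [0.3, -0.5, -3.6]
width: 67.7
grasp_force: 30.0
```

>>> move_arm(rows=[[0, 0, 0, 10, 60], [0, 0, 0, 10, 60], [0, 0, 0, 0, 60], [0, 0, 0, 0, 60]])

```text
t: 35.62
ee_pos: [454.3, 239.4, 163.2]
orientation: [-2.221, -2.221, 0.002]
ft_force: [-1.0, -0.1, -4.0]
width: 68.0
grasp_force: 30.0
```

>>> move_arm(rows=[[-4, 0.4, 0, 0, 60], [-5, 0.4, 0, 0, 60], [-5, 0.4, 0, 0, 60], [-5, 0.4, 0, 0, 60], [-5, 0.4, 0, 0, 60], [-5, 0.4, 0, 0, 60], [-5, 0.4, 0, 0, 60], [-5, 0.4, 0, 0, 60], [-5, 0.4, 0, 0, 60], [-5, 0.4, 0, 0, 60]])

```text
t: 36.88
ee_pos: [492.8, -252.1, 163.5]
orientation: [-2.222, -2.22, 0.0]
ft_force: [2.0, -0.2, -3.5]
width: 67.7
grasp_force: 30.0
```

>>> move_arm(rows=[[-5, 0.4, 0, 0, 60], [-3.5, 0.3, 0, 0, 60], [0, 0, 0, 0, 60], [0, 0, 0, 0, 60]])

```text
t: 37.38
ee_pos: [499.1, -334.9, 163.1]
orientation: [-2.223, -2.217, 0.0]
ft_force: [0.2, -0.4, -4.9]
width: 68.2
grasp_force: 30.0
```

>>> move_arm(rows=[[0, 0.1, 3, 0, 60], [0, 0, 4, 0, 60], [0, 0, 2.5, 0, 60], [0, 0, 1, 0, 60], [0, 0, 0.3, 0, 60], [0, 0, 0, 0, 60], [0, 0, 0, 0, 60]])

```text
t: 38.25
ee_pos: [501.4, -335.9, 56.8]
orientation: [2.224, 2.216, 0.001]
ft_force: [-0.3, -0.6, -4.0]
width: 68.4
grasp_force: 30.0
```

>>> move_arm(rows=[[0, 0, 0.3, 0, 60], [0, 0, 0.15, 0, 60], [0, 0, 0, 0, 60]])

```text
t: 38.62
ee_pos: [500.8, -335.6, 51.4]
orientation: [2.225, 2.217, 0.0]
ft_force: [-0.7, 0.8, -1.1]
width: 68.3
grasp_force: 30.0
```

>>> move_arm(rows=[[0, 0, 0.1, 0, 60], [0, 0, 0, 0, 60]])

```text
t: 38.88
ee_pos: [500.8, -335.6, 51.4]
orientation: [2.225, 2.217, 0.0]
ft_force: [-3.6, 3.6, 9.6]
width: 68.4
grasp_force: 30.0
```

Resting with contact. Release, lift and withdraw.

>>> move_arm(rows=[[0, 0, -0.08, 0, 60], [0, 0, 0, 0, 100], [0, 0, 0, 0, 100], [0, 0, 0, 0, 100], [0, 0, 0, 0, 100], [0, 0, -1, 0, 100], [0, 0, -3, 0, 100], [0, 0, -4, 0, 100], [0, 0, -4, 0, 100], [0, 0, -3, 0, 100]])

```text
t: 40.12
ee_pos: [501.1, -335.8, 203.7]
orientation: [2.224, 2.216, 0.001]
ft_force: [-0.2, 0.0, -0.1]
width: 87.6
grasp_force: 0.0
```

>>> move_arm(rows=[[5, 0, 0, 0, 100], [5, 0, 0, 0, 100], [5, 0, 0, 0, 100], [5, 0, 0, 0, 100], [5, 0, 0, 0, 100], [5, 0, 0, 0, 100], [5, 0, 0, 0, 100], [5, 0, 0, 0, 100], [5, 0, 0, 0, 100], [5, 0, 0, 0, 100]])

```text
t: 41.38
ee_pos: [502.5, 166.2, 201.8]
orientation: [2.225, 2.217, 0.002]
ft_force: [0.7, -0.2, -0.6]
width: 87.9
grasp_force: 0.0
```

Run:
```python
from h import *
a=optics.get_image('side')[190:320,270:430]; b=optics.get_image('top')[140:270,330:490]
cv2.imwrite('pics/end.png',cv2.resize(np.vstack([b,a]),None,fx=2.3,fy=2.3,interpolation=cv2.INTER_CUBIC))
for d in spotter.regions_of('top','brown_block')[:1]: print(d['conf'],np.round(fit([('top',d['region'])],'brown_block',40,(502,-335,0)),3))
```

```text
(no output)
```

View pics/end.png

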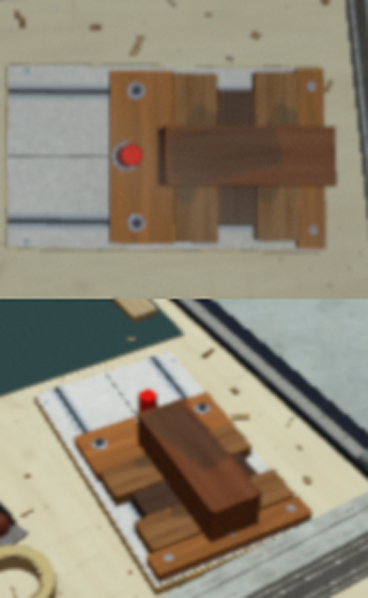

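The block lies flat across both joints, centred on the panel (top crop about (249,156)), and the strips are still closed up. I'm handing it in.

```bash
python3 -c "
from workcell import close_job
print(close_job())"
```

```text
the job is handed in; nothing more can be done
None
```

The job is handed in at about 41 s of the 115 s: the panel (oak, walnut, oak) is closed up tight against the fence, the brown block rests flat on its middle across both joints, and I did not touch either scrap.

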